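Tip a scoop of spent tubes into the discard box

TASK

Slide the flat lid of the white discard box fully open towards the robot (it has no handle: press gently on top and drag it), then lift the steel scoop, carry the three spent tubes on it level to the box without spilling, and tip all three in from close above the open mouth. Put the empty scoop back flat in the ivory tray and let go. Do not touch the tubes with the fingers, and leave the marker pen and the tube carrier beside the box where they are.

Things in the scene. Friction and masses are not known exactly. Their poses are not given: they have to be found in the camera images.
- bin: White discard box, fixed, 178 (x) x 158 (y) x 92 mm high; origin under its centre, x away from the robot. Inside 170 x 150 mm, walls 4 mm, floor 5 mm thick. Front wall (-x) 79 mm high, others 92 mm; lips over the lid leave 140 mm free in y. With the lid fully open the mouth runs from x = -63 to +85 mm.
- bin_mouth (a point): Centre of the opened mouth at rim height, 92 mm above the worktop (10 mm behind the box's origin).
- lid (a joint): Sliding grey lid of the box: 0 = shut, 0.15 m = fully open; may start up to 0.03 open. It slides along the box's own -x and then overhangs the front. It has about 3 N of friction and slips under a light touch; it stays where left. Thin but rigid: come down at 15 mm/s or less, press with some 15 to 25 N, stay under 60 N.
- lid_top (a point): Centre of the flat upper face of the lid, 85 mm above the worktop; it moves with the lid. The lid is a plain grey plate 172 (x) x 149 (y) x 5 mm with no handle, sunk 7 mm below the box's rims; axes as the box's.
- tray: Ivory flat tray, fixed, 205 x 218 mm, rim 20 mm high; origin under its centre. Inner floor is 4 mm above the worktop and runs from x -100 to +100 and from y -93 to +106 mm; axes as its yaw.
- scoop: Steel scoop, loose, about 0.2 kg, 130 mm wide (x), 113 mm long (y), standing in the tray. Origin under the pan's centre. Open pouring lip at y = -50 mm, back wall at +50. Pan floor 4 mm thick and flat from y = +50 to -16, then rising 13 degrees to 12 mm at the lip: all that keeps the round tubes from rolling out. Side walls 24 to 32 mm high.
- scoop_grip (a point): Grip point on the handle, a straight black bar above the pan, 16 mm wide (scoop x), 18 mm tall, along scoop y from -25 to +63 mm, its centre line 72 mm above the scoop's underside; this point is at y = +5 mm, near the centre of mass. Axes as the scoop's.
- scoop_lip (a point): Middle of the pouring lip's upper edge, 12 mm above the scoop's underside. Axes as the scoop's.
- tube1_mid (a point): Centre of a capped sample tube, 103 mm long, 14 mm thick, cap 19 mm, about 20 g, lying across the scoop (along scoop x) against its back wall; the point's z axis runs along the tube to the cap.
- tube2_mid (a point): Centre of the second, equal tube, next to the first.
- tube3_mid (a point): Centre of the third, equal tube, nearest to the lip.
- carrier_1: Loose ivory tube carrier, 32 x 188 x 97 mm, standing just right of the box, its long side running away from the robot; origin under its centre. To be left alone.
- pen: Loose black marker pen, 116 mm long and 16 mm thick, lying at the front of the worktop. To be left alone.

How it is judged:
On the way, in this order (a step that is already met when the one before it is completed fails the run):
1. the lid is slid fully open (within 20 mm of its stop) (value of joint lid above 0.13 m), for 0.2 s.
2. the scoop is lifted clear (40 mm), level, with all three tubes on it (height (world z) of scoop above 0.045 m and angle between scoop's own z axis and vertical below 0.2 rad and distance between each of tube1_mid, tube2_mid, tube3_mid and scoop below 0.065 m), for 0.2 s.
At the end, for the whole second after the job is handed in: Lid open at least 120 of 150 mm; all three tubes at rest inside the discard box, centres within its walls and under 80 mm high; scoop released, at rest, flat (0.05 rad) on the tray floor (within 5 mm of it), origin within 70 mm of the tray's; pen and carrier within 30 mm of their starts (value of joint lid above 0.12 m and x of tube1_mid in the frame of bin between -0.085 and 0.085 m and y of tube1_mid in the frame of bin between -0.075 and 0.075 m and z of each of tube1_mid, tube2_mid, tube3_mid in the frame of bin below 0.08 m and linear speed of each of tube1, tube2, tube3 below 0.03 m/s and x of tube2_mid in the frame of bin between -0.085 and 0.085 m and y of tube2_mid in the frame of bin between -0.075 and 0.075 m and x of tube3_mid in the frame of bin between -0.085 and 0.085 m and y of tube3_mid in the frame of bin between -0.075 and 0.075 m and horizontal distance between scoop and tray below 0.07 m and z of scoop in the frame of tray below 0.009 m and angle between scoop's own z axis and vertical below 0.05 rad and linear speed of scoop below 0.02 m/s); the robot touches nothing.
It fails at once if the fingers touch a tube (contact force between the fingers and tube1 above 0.5 N or contact force between the fingers and tube2 above 0.5 N or contact force between the fingers and tube3 above 0.5 N).
It fails at once if the lid is pressed with more than 60 N (contact force between anything else and lid above 60 N).
It fails at once if the loaded scoop is tilted more than 0.3 rad while its lip is over 0.2 m away from the mouth (angle between scoop's own z axis and vertical above 0.3 rad and horizontal distance between scoop_lip and bin_mouth above 0.2 m and distance between any of tube1_mid, tube2_mid, tube3_mid and scoop below 0.065 m).
It fails at once if a tube drops from a height (moves faster than 2.7 m/s, a fall of over 0.3 m) (linear speed of any of tube1, tube2, tube3 above 2.7 m/s).
It fails at once if the pen or the loose carrier is moved by more than 30 mm (distance of any of pen, carrier_1 from where it was at the start of the episode above 0.03 m).
It also fails if it takes over 61 s, if anything falls off the work surface, if the arm or the gripper's body presses on something with over 40 N, if the wrist force passes 120 N, or if a joint passes its speed limit or range.

ROBOT

A 6-joint arm with a two-finger parallel gripper is mounted at the origin on a cart in front of the work surface, level with it; the furniture and walls round the work are solid. World frame = base frame: x ahead of the robot, y to its left, z up, the work surface at z = 0. Lengths are in m, angles in rad, forces in N, time in s.
With the tool pointing down it reaches from about 0.375 to 0.9 m from the base axis. Payload 3.1 kg.
Tool frame: the origin (TCP) lies on the centre line of the jaws, within the pads' length; the fingertips stand 11 mm ahead of it and the grasp point (between the pads) lies 8 mm behind it; x points along the fingers, y is the direction in which the jaws open and shut, and the axes are right-handed (so a half turn about x gives the same grasp; the last joint's range is limited). The gripper opens to 87 mm and grips with 3 to 60 N. Pads are 19 mm wide; open, the fingers measure 117 mm over their backs; the gripper's body (75 mm by 190 mm) begins 51 mm behind the grasp point.
Start: joints at [1.123, 0.527, 1.433, -0, 1.181, -0.178], TCP at [0.166, 0.603, 0.234] pointing down, gripper open.
Joint ranges: [-3.08, 3.08], [-0.75, 2.2], [0.22, 2.44], [-1.43, 4.57], [0, 2.65], [-2.85, 2.85]. Speed limits (rad/s): [2.79, 2.79, 3.14, 3.14, 3.14, 3.14].

INTERFACE

Orientations are given as a unit quaternion [x, y, z, w].
In Python, from rig import robot, camera, camera_info gives the robot as it stands.
- The arm moves only by the shell command python3 -m inch 'ROWS' [FORCE]. ROWS is JSON, a list that holds one entry, the list of rows, each a list of 5 numbers: the shift along the tool's x, y, z in cm, then the turn about the tool's x in rad, then the opening, from 0 (shut) to 1 (fully open). A call has 1 to 8 rows; each row shifts and turns the pose as measured when the row begins, along the tool's axes as they then stand; what a row does not reach is not made up. A row lasts 1/12 s, in which the tool goes at most 41.7 mm and 7.16 degrees, less where a joint would pass 70% of its speed; a pose out of reach is approached as far as the arm can. A call with a gripper value outside its range is refused whole. The fingers move at their own pace and stop on an object; FORCE is the grip in N (left out, the last holds). Time passes only in rows, so rows that do not move let the fingers close. It gives the time, the measured TCP pose, the force and the opening at its end, in the units of the state.
- robot.get_obs(): the state, without advancing time (a new reading comes with each control period).
- camera(name): name is "side" or "top"; returns the picture (420x560x3 uint8, red, green, blue); there is no depth.
- camera_info(name): a dict with "camera_matrix" (3x3 intrinsics, pixels), "rvec" (rotation vector, rad) and "tvec" (3), from world to camera coordinates, as OpenCV has them. Camera axes: x right, y down, z forward; pixel columns grow to the right and rows downward; lengths in m; the calibration is good to about 2 mm. A picture is of the moment at which its call begins. camera_info takes no time and is no camera call.
- robot.hand_in(): hands the job in, once; it reports no verdict.
The state is a dict: "time": time; "q": joint angles; "joint_velocities": joint speeds; "joint_torque": joint torques, N m; "position": TCP position; "tool_rot": TCP orientation; "ft_force": force on the tool from outside, world axes, zero at the start; "moment": the same for the moment, N m; "grip_width": finger opening in m.
Only numpy, scipy, OpenCV 4.12 (cv2) and the standard library are available. Lean on these libraries where they do the work, as an engineer would, in place of code of your own. Each camera call takes 0.05 s, during which the arm holds its last target. There are 200 camera calls.

## Working session

There is one attempt and no reset: what is moved stays moved. The work goes in short steps, Python scripts to look and compute and a shell command to move; the robot and the scene stay as the last step left them, time stands still between calls to the robot, and variables do not carry over. Pictures are saved under pics/ and viewed, about 8 in all and at most 12, crops included, and the job is handed in when it is done.

```bash
ls; mkdir -p pics; python3 - <<'E'
from rig import robot,camera,camera_info
import cv2,numpy as np
o=robot.get_obs();print({k:np.round(v,3).tolist() for k,v in o.items()})
for n in("top","side"):
    im=camera(n);cv2.imwrite(f"pics/{n}0.png",cv2.cvtColor(im,cv2.COLOR_RGB2BGR))
    i=camera_info(n);R=cv2.Rodrigues(np.array(i["rvec"],float))[0];print(n,i["camera_matrix"],-R.T@np.array(i["tvec"]).ravel(),R.round(3).tolist())
E
```

```text
pics
{'time': 0.0, 'q': [1.124, 0.528, 1.434, -0.0, 1.181, -0.178], 'joint_velocities': [0.001, 0.001, -0.001, -0.001, 0.001, -0.001], 'joint_torque': [0.002, -44.004, -17.659, 0.063, 0.059, -0.0], 'position': [0.166, 0.602, 0.233], 'tool_rot': [0.094, 0.701, -0.095, 0.701], 'ft_force': [0.127, -0.288, 0.476], 'moment': [-0.067, -0.032, -0.011], 'grip_width': 0.087}
top [[423.97316915   0.         279.39693583]
 [  0.         423.97316915 209.15532239]
 [  0.           0.           1.        ]] [0.29286938 0.01727745 1.00582103] [[-0.148, -0.989, 0.004], [-0.963, 0.143, -0.227], [0.224, -0.037, -0.974]]
side [[500.70440773   0.         285.49629694]
 [  0.         500.70440773 214.00225928]
 [  0.           0.           1.        ]] [0.20775104 1.25580848 0.67507484] [[-0.969, -0.245, 0.024], [-0.124, 0.398, -0.909], [0.213, -0.884, -0.416]]
```

View pics/top0.png

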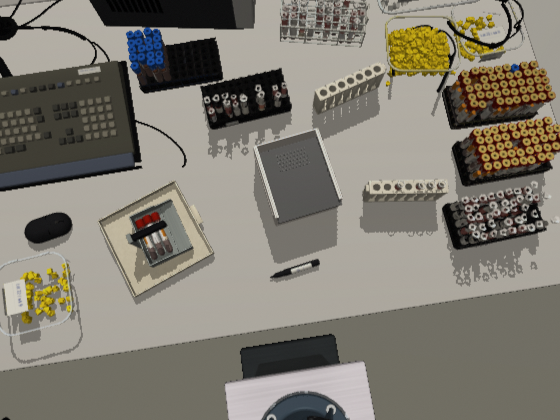

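View pics/side0.png

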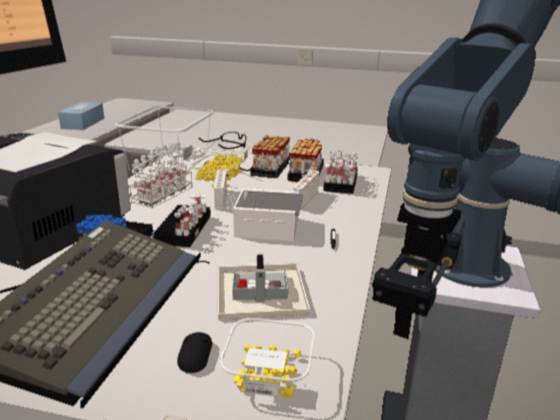

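The top view shows the box at about (297,175), the tray and scoop at (157,240), the pen at (296,269), and carriers at (405,190) and (348,88). I'll zoom in on the box and the scoop.

```bash
python3 - <<'E'
import cv2,numpy as np
t=cv2.imread("pics/top0.png");s=cv2.imread("pics/side0.png")
a=cv2.resize(t[172:302,92:222],(400,400),interpolation=cv2.INTER_CUBIC)
b=cv2.resize(t[120:228,245:353],(400,400),interpolation=cv2.INTER_CUBIC)
cv2.imwrite("pics/c1.png",np.hstack([a,b]))
E
```

```text
(no output)
```

View pics/c1.png

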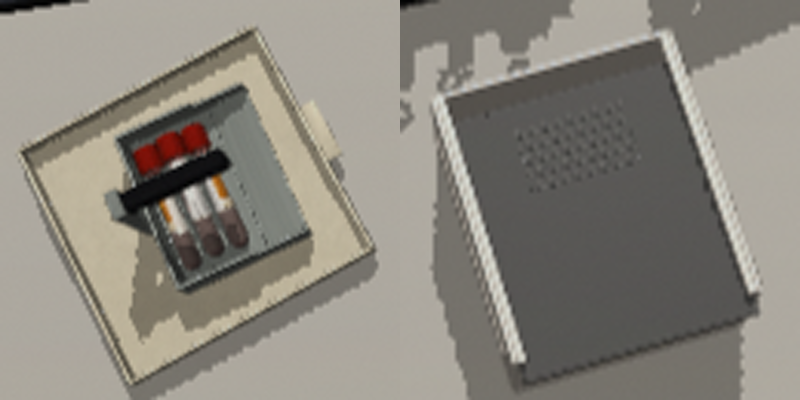

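The crops show the scoop lip facing right towards the box, with the caps on the up-side and the handle running from (122,203) to (224,160). The box's rim corners are at about (435,98), (668,33), (757,290) and (520,362), and the lid is nearly shut.

```bash
cat > h.py <<'E'
from rig import robot,camera,camera_info
import cv2,numpy as np
from scipy.spatial.transform import Rotation as Ro
def ray(n,uv,z):
    i=camera_info(n);R=cv2.Rodrigues(np.array(i["rvec"],float))[0];t=np.array(i["tvec"]).ravel()
    uv=np.atleast_2d(np.array(uv,float));d=np.c_[uv,np.ones(len(uv))]@np.linalg.inv(i["camera_matrix"]).T@R
    c=-R.T@t;return c+d*((z-c[2])/d[:,2])[:,None]
def proj(n,p):
    i=camera_info(n);return cv2.projectPoints(np.atleast_2d(np.array(p,float)),np.array(i["rvec"]),np.array(i["tvec"]),np.array(i["camera_matrix"]),None)[0][:,0]
def st():
    o=robot.get_obs();r=Ro.from_quat(o["tool_rot"]).as_matrix()
    print("t",round(o["time"],2),"p",np.round(o["position"],4),"F",np.round(o["ft_force"],1),"w",round(o["grip_width"],4));print(r.round(3).tolist(),"q",np.round(o["q"],2));return np.array(o["position"]),r
E
python3 - <<'E'
from h import *
np.set_printoptions(precision=4,suppress=True)
t=cv2.imread("pics/top0.png")
s=130/400;C=lambda p:np.array(p)*s+[92,172]-.5+s/2
tray=ray("top",C([(22,152),(257,30),(375,250),(132,383)]),.02);print("tray",tray,tray.mean(0))
for i in range(4):
    d=tray[(i+1)%4]-tray[i];print(np.linalg.norm(d),np.degrees(np.arctan2(d[1],d[0])))
s2=108/400;B=lambda p:(np.array(p)-[400,0])*s2+[245,120]-.5+s2/2
b=ray("top",B([(434,98),(668,32),(759,290),(519,363)]),.092);print("box",b)
for i in range(4):
    d=b[(i+1)%4]-b[i];print(np.linalg.norm(d),np.degrees(np.arctan2(d[1],d[0])))
m=np.zeros(t.shape[:2],np.uint8);m[215:250,128:172]=(t[215:250,128:172].max(2)<38)*255
n,l,st_,c=cv2.connectedComponentsWithStats(m);k=1+np.argmax(st_[1:,4]);ys,xs=np.where(l==k);print(st_[k],c[k])
r=cv2.minAreaRect(np.c_[xs,ys].astype(np.float32));bp=cv2.boxPoints(r);print(r)
w=ray("top",bp,.085);print("handle",w,w.mean(0));
for i in range(4):
    d=w[(i+1)%4]-w[i];print(np.linalg.norm(d),np.degrees(np.arctan2(d[1],d[0])))
P=C([(122,203),(224,160),(118,141),(243,88),(312,235),(182,290)]);print("ends",ray("top",P[:2],.085));print("pan walls",ray("top",P[2:],.035))
print("pen",ray("top",[(272,275),(319,263)],.016)); print("carr",ray("top",[(366,190),(447,190),(317,105),(383,70)],.097))
E
```

```text
tray [[0.5539 0.4069 0.02  ]
 [0.625  0.2191 0.02  ]
 [0.4387 0.1469 0.02  ]
 [0.3671 0.3357 0.02  ]] [0.4962 0.2771 0.02  ]
0.20083010519182795 -69.26201618267743
0.19983262213766614 -158.82198204678554
0.20191760770129438 110.76208447767203
0.19991216282452343 20.86616036880694
box [[ 0.6585  0.0184  0.092 ]
 [ 0.6806 -0.1323  0.092 ]
 [ 0.5081 -0.1585  0.092 ]
 [ 0.485  -0.0091  0.092 ]]
0.15229370846583587 -81.65799254709012
0.17446165094648944 -171.36862096505797
0.1511774360150873 98.8125422224333
0.17571234955011472 8.994985474213962
[131 221  35  21 262] [147.7214 230.5916]
((148.29644775390625, 230.13978576660156), (7.993957996368408, 36.233154296875), 62.650123596191406)
handle [[0.4954 0.3144 0.085 ]
 [0.5223 0.2413 0.085 ]
 [0.5051 0.2347 0.085 ]
 [0.4785 0.3075 0.085 ]] [0.5003 0.2745 0.085 ]
0.07784108688462447 -69.78668011135471
0.0184184999086854 -158.88814740274148
0.07754834230847236 110.08717619666453
0.018254775591474814 22.039602997467966
ends [[0.489  0.3127 0.085 ]
 [0.5095 0.2382 0.085 ]]
pan walls [[0.5478 0.3285 0.035 ]
 [0.5753 0.2309 0.035 ]
 [0.4546 0.1902 0.035 ]
 [0.428  0.2895 0.035 ]]
pen [[ 0.3684  0.0195  0.016 ]
 [ 0.3797 -0.0928  0.016 ]]
carr [[ 0.5169 -0.2147  0.097 ]
 [ 0.4904 -0.3933  0.097 ]
 [ 0.7361 -0.1413  0.097 ]
 [ 0.8028 -0.3124  0.097 ]]
```

```bash
cat >> h.py <<'E'
def go(x,y,z,a=None):
    p,r=st();d=r.T@(np.array([x,y,z])-p);print("need cm",(d*100).round(2),end=" ")
    c=np.degrees(np.arctan2(r[1,2],r[0,2]));print("yaw",c.round(1), "" if a is None else "turn %.3f"%np.radians(c-a))
E
python3 -m inch '[[[0,-2.1,2.5,0,0],[0,-2.1,2.5,0,0],[0,-2.1,2.5,0,0],[0,-2.1,2.5,0,0],[0,-2.1,2.5,0,0],[0,-2.1,2.5,0,0],[0,-2.1,2.5,0,0],[0,-2.1,2.5,0,0]]]' 40
python3 -m inch '[[[0,-2.1,2.5,0,0],[0,-2.1,2.5,0,0],[0,-2.1,2.5,0,0],[0,-2.1,2.5,0,0],[0,-2.1,2.5,0,0],[0,-2.1,2.5,0,0],[0,-2.1,2.5,0,0],[0,-2.1,2.5,0,0]]]'
python3 -c "from h import *;go(.6225,-.064,.125)"
```

```text
time: 0.77
position: [0.3143, 0.3832, 0.2286]
tool_rot: [0.089, 0.703, -0.091, 0.7]
ft_force: [1.7, -0.2, 0.1]
grip_width: 0.0413
time: 1.43
position: [0.4684, 0.1576, 0.2264]
tool_rot: [0.088, 0.705, -0.092, 0.698]
ft_force: [-0.1, 1.1, 0.5]
grip_width: 0.0007
t 1.43 p [0.4684 0.1576 0.2264] F [-0.1  1.1  0.5] w 0.0007
[[-0.01, 0.253, 0.968], [-0.003, 0.968, -0.253], [-1.0, -0.006, -0.009]] q [ 0.1   0.37  1.76 -0.    1.03 -1.21]
need cm [ 10.06 -17.49  20.59] yaw -14.6
```

```bash

python3 -m inch '[[[0.6,-2.1,2.5,0,0],[0.6,-2.1,2.5,0,0],[0.8,-2.1,2.5,0,0],[0.8,-2.1,2.5,0,0],[1,-2.1,2.5,0,0],[1,-2.1,2.5,0,0],[1,-2.1,2.5,0,0],[1,-1.8,2,0,0]]]'
python3 -m inch '[[[1,0,0,0,0],[1,0,0,0,0],[0,0,0,0,0]]]'
python3 -c "
from h import *;go(.6225,-.064,.125)
import cv2
cv2.imwrite('pics/t1.png',cv2.resize(cv2.cvtColor(camera('top'),cv2.COLOR_RGB2BGR)[110:310,90:390],(800,533)))"
```

```text
time: 2.1
position: [0.621, -0.0649, 0.1548]
tool_rot: [0.09, 0.704, -0.092, 0.699]
ft_force: [0.1, -0.1, 0.7]
grip_width: 0.0003
time: 2.35
position: [0.6229, -0.0714, 0.1299]
tool_rot: [0.092, 0.704, -0.095, 0.698]
ft_force: [0.3, 0.5, 0.4]
grip_width: 0.0002
t 2.35 p [ 0.6229 -0.0714  0.1299] F [0.3 0.5 0.4] w 0.0002
[[-0.009, 0.263, 0.965], [-0.003, 0.965, -0.263], [-1.0, -0.006, -0.008]] q [-0.29  0.66  1.51 -0.01  0.98 -1.59]
need cm [ 0.49  0.7  -0.23] yaw -15.2
```

View pics/t1.png

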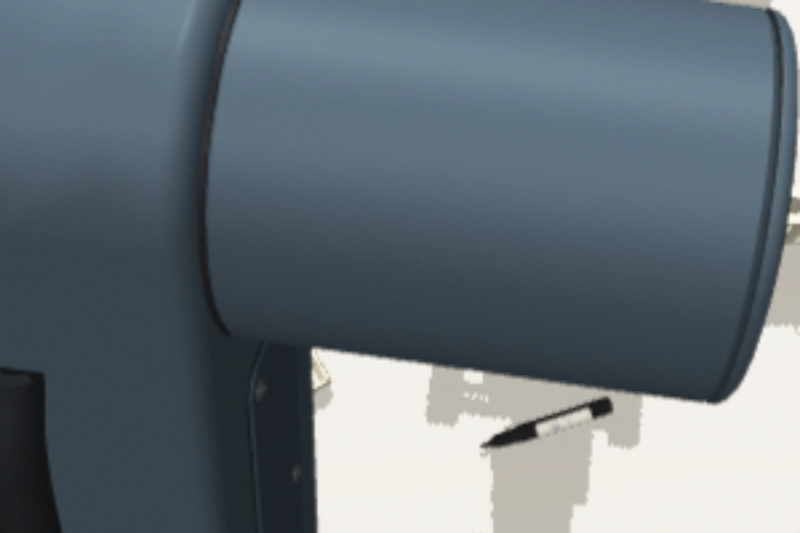

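The arm blocks the top view. Only the pen is visible, and it hasn't moved. I'll descend by force feedback.

```bash

python3 -m inch '[[[0.6,0,0,0,0],[0.6,0.3,-0.1,0,0],[0.5,0.3,-0.1,0,0],[0.1,0,0,0,0],[0.1,0,0,0,0],[0.1,0,0,0,0]]]'
python3 -m inch '[[[0.1,0,0,0,0],[0.1,0,0,0,0],[0.1,0,0,0,0],[0.1,0,0,0,0]]]'
python3 -m inch '[[[0.1,0,0,0,0],[0.1,0,0,0,0],[0.1,0,0,0,0]]]'
```

```text
time: 2.9
position: [0.6204, -0.0583, 0.111]
tool_rot: [0.09, 0.704, -0.093, 0.698]
ft_force: [0.4, -1.0, 0.1]
grip_width: 0.0003
time: 3.23
position: [0.621, -0.058, 0.1077]
tool_rot: [0.089, 0.703, -0.092, 0.699]
ft_force: [0.3, 0.1, -0.6]
grip_width: 0.0005
time: 3.48
position: [0.6213, -0.0584, 0.1047]
tool_rot: [0.09, 0.703, -0.093, 0.699]
ft_force: [0.6, -0.8, 0.6]
grip_width: 0.0003
```

```bash

python3 -m inch '[[[0.1,0,0,0,0],[0.1,0,0,0,0],[0.1,0,0,0,0],[0.1,0,0,0,0],[0.1,0,0,0,0],[0.1,0,0,0,0]]]'
python3 -m inch '[[[0.1,0,0,0,0],[0.1,0,0,0,0]]]'
python3 -m inch '[[[0.1,0,0,0,0],[0.1,0,0,0,0]]]'
```

```text
time: 3.98
position: [0.6213, -0.0588, 0.0979]
tool_rot: [0.09, 0.703, -0.093, 0.699]
ft_force: [-0.1, 0.6, -0.2]
grip_width: 0.0006
time: 4.15
position: [0.6213, -0.0588, 0.0963]
tool_rot: [0.09, 0.703, -0.093, 0.699]
ft_force: [-2.7, 0.6, 9.6]
grip_width: 0.0005
time: 4.32
position: [0.6213, -0.0588, 0.0964]
tool_rot: [0.09, 0.703, -0.093, 0.699]
ft_force: [-1.5, 0.3, 6.1]
grip_width: 0.0002
```

```bash

python3 -m inch '[[[0.2,0,0,0,0],[0.25,0,0,0,0]]]'
python3 -m inch '[[[0.25,-0.12,-0.27,0,0],[0.25,-0.12,-0.27,0,0],[0.25,-0.12,-0.27,0,0]]]'
```

```text
time: 4.48
position: [0.622, -0.0587, 0.0963]
tool_rot: [0.089, 0.702, -0.093, 0.7]
ft_force: [-2.9, 1.7, 15.6]
grip_width: 0.0004
time: 4.73
position: [0.6215, -0.0588, 0.0964]
tool_rot: [0.091, 0.695, -0.092, 0.707]
ft_force: [2.0, 3.6, 9.0]
grip_width: 0.0004
```

```bash

python3 -m inch '[[[0.35,-0.3,-0.65,0,0],[0.35,-0.3,-0.65,0,0],[0.35,-0.3,-0.65,0,0]]]'
python3 -m inch '[[[0.35,-0.3,-0.65,0,0],[0.35,-0.3,-0.65,0,0],[0.35,-0.3,-0.65,0,0]]]'
```

```text
time: 4.98
position: [0.6139, -0.06, 0.0965]
tool_rot: [0.095, 0.683, -0.092, 0.719]
ft_force: [1.9, 5.7, 15.0]
grip_width: 0.0005
time: 5.23
position: [0.6067, -0.0611, 0.0967]
tool_rot: [0.098, 0.67, -0.091, 0.73]
ft_force: [1.9, 6.5, 15.4]
grip_width: 0.0005
```

```bash
python3 -c "
from h import *
p,r=st();print(100*r.T@np.array([-.02175,-.0033,-.002]), 100*r.T@np.array([0,0,.01]))"
```

```text
t 5.23 p [ 0.6067 -0.0611  0.0967] F [ 1.9  6.5 15.4] w 0.0005
[[0.086, 0.265, 0.96], [-0.001, 0.964, -0.266], [-0.996, 0.022, 0.083]] q [-0.3   0.66  1.65  0.03  0.75 -1.62]
[ 0.01235868 -0.89924732 -2.01760415] [-0.9962823   0.02160495  0.08339548]
```

```bash

python3 -m inch '[[[0.05,-0.7,-2.0,0,0],[0.05,-0.7,-2.0,0,0],[0.05,-0.7,-2.0,0,0]]]'
```

```text
time: 5.48
position: [0.5572, -0.0674, 0.097]
tool_rot: [0.097, 0.657, -0.092, 0.742]
ft_force: [3.1, 0.5, 10.7]
grip_width: 0.0003
```

```bash

python3 -m inch '[[[-0.03,-0.75,-2.0,0,0],[-0.05,-0.75,-2.0,0,0],[-0.05,-0.75,-2.0,0,0]]]'
python3 -c "
from h import *
st();cv2.imwrite('pics/s2.png',cv2.resize(cv2.cvtColor(camera('side'),cv2.COLOR_RGB2BGR)[120:330,180:460],(800,600)))"
```

```text
time: 5.73
position: [0.5035, -0.0754, 0.0972]
tool_rot: [0.096, 0.645, -0.094, 0.752]
ft_force: [3.6, 4.3, 12.8]
grip_width: 0.0004
t 5.73 p [ 0.5035 -0.0754  0.0972] F [ 3.6  4.3 12.8] w 0.0004
[[0.15, 0.266, 0.952], [-0.017, 0.964, -0.266], [-0.989, 0.023, 0.149]] q [-0.39  0.56  1.95  0.09  0.49 -1.77]
```

View pics/s2.png

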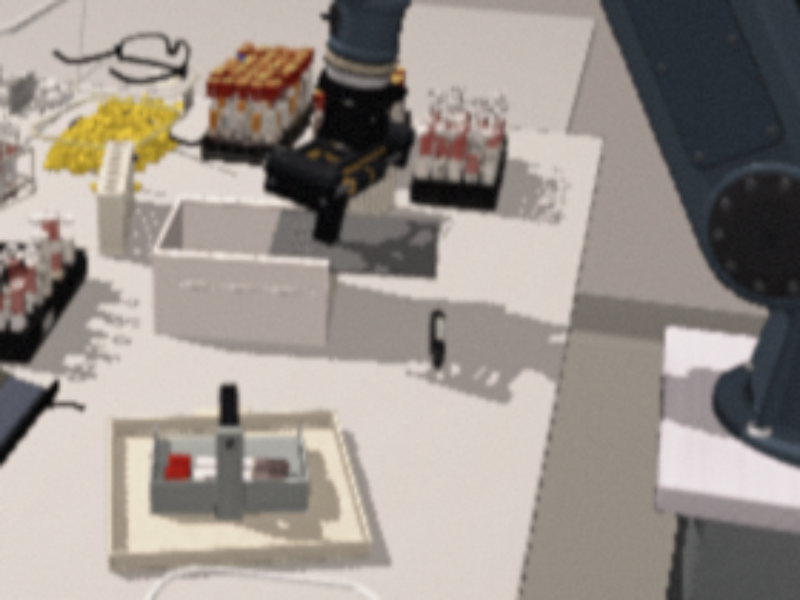

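The side view shows the lid overhanging the front (its front edge near (437,255)), with about 30 mm still to go.

```bash

python3 -m inch '[[[-0.12,-0.75,-2.0,0,0],[-0.12,-0.75,-2.0,0,0]]]'
```

```text
time: 5.95
position: [0.4647, -0.0828, 0.0973]
tool_rot: [0.093, 0.639, -0.096, 0.758]
ft_force: [2.8, 9.3, 12.2]
grip_width: 0.0006
```

```bash
python3 -c "from h import *;st()"
```

```text
t 5.95 p [ 0.4647 -0.0828  0.0973] F [ 2.8  9.3 12.2] w 0.0006
[[0.166, 0.265, 0.95], [-0.026, 0.964, -0.264], [-0.986, 0.019, 0.166]] q [-0.44  0.53  2.05  0.12  0.4  -1.86]
```

```bash

python3 -m inch '[[[-1,0,0,0,0],[-2,0,0,0,0],[-2,0,0,0,0],[-2,0.5,0,0,0]]]'
python3 -c "from h import *;go(.63,-.063,.15)"
```

```text
time: 6.28
position: [0.4483, -0.0754, 0.1661]
tool_rot: [0.096, 0.643, -0.096, 0.754]
ft_force: [-0.3, 0.7, 0.4]
grip_width: 0.0008
t 6.28 p [ 0.4483 -0.0754  0.1661] F [-0.3  0.7  0.4] w 0.0008
[[0.155, 0.269, 0.951], [-0.022, 0.963, -0.269], [-0.988, 0.021, 0.155]] q [-0.45  0.37  2.03  0.08  0.59 -1.81]
need cm [ 4.38  6.05 16.69] yaw -15.8
```

```bash

python3 -m inch '[[[0.5,0.9,2.4,0,0],[0.6,0.9,2.4,0,0],[0.6,0.9,2.4,0,0],[0.6,0.9,2.4,0,0],[0.6,0.9,2.4,0,0],[0.6,0.9,2.4,0,0],[0.5,0.6,1.4,0,0],[0,0,0,0,0]]]'
python3 -c "
from h import *;go(.645,-.062,.075)
cv2.imwrite('pics/s3.png',cv2.resize(cv2.cvtColor(camera('side'),cv2.COLOR_RGB2BGR)[140:300,200:413],(800,600)))"
```

```text
time: 6.95
position: [0.6285, -0.0594, 0.1597]
tool_rot: [0.096, 0.638, -0.097, 0.758]
ft_force: [-0.9, -1.3, -0.2]
grip_width: 0.0006
t 6.95 p [ 0.6285 -0.0594  0.1597] F [-0.9 -1.3 -0.2] w 0.0006
[[0.166, 0.27, 0.948], [-0.026, 0.963, -0.269], [-0.986, 0.02, 0.167]] q [-0.28  0.57  1.62  0.03  0.79 -1.6 ]
need cm [8.63 0.02 0.22] yaw -15.9
```

View pics/s3.png

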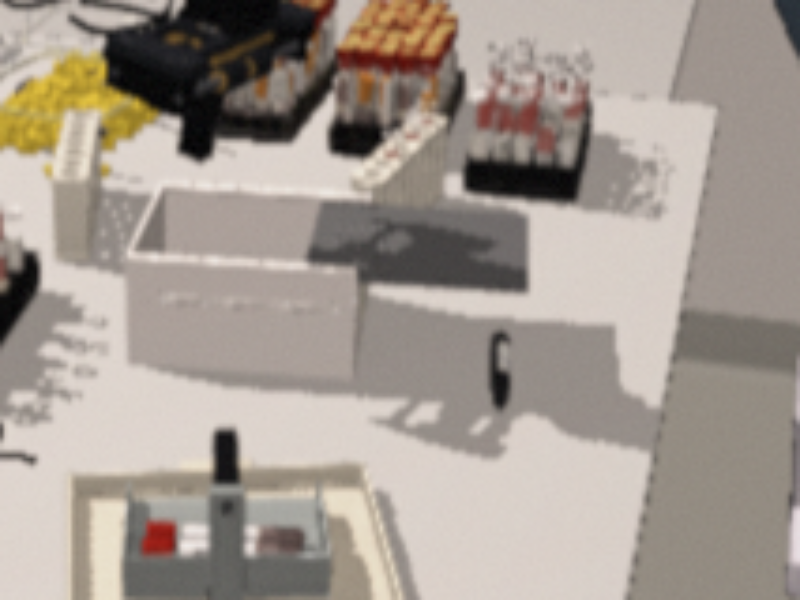

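The view shows the lid well open. Its front corners are at crop (527,290) and (529,213).

```bash
python3 - <<'E'
from h import *
C=lambda p:np.array(p)*213/800*np.array([1,0])+np.array(p)*160/600*np.array([0,1])+[200,140]-.4
def box(p):
    d=p[:,:2]-[.583,-.070];c,s=np.cos(np.radians(8.7)),np.sin(np.radians(8.7));return np.c_[d@[c,s],d@[-s,c]]
print("lid front",box(ray("side",C([(527,290),(529,213)]),.083)))
print("rim corners: back-left,back-right",box(ray("side",C([(127,256),(163,185)]),.092)))
print("front-left lip", box(ray("side",C([(360,267)]),.092)))
# scoop from side: handle end face top
s=cv2.imread("pics/side0.png");m=np.zeros(s.shape[:2],np.uint8);m[250:305,240:285]=(s[250:305,240:285].max(2)<40)*255
n,l,q,c=cv2.connectedComponentsWithStats(m);print(q[1:],c[1:])
E
```

```text
lid front [[-0.21524697  0.07491437]
 [-0.21733199 -0.07786915]]
rim corners: back-left,back-right [[ 0.08868207  0.0778367 ]
 [ 0.08676413 -0.06997107]]
front-left lip [[-0.08871292  0.07162747]]
[[258 256   5  12  51]] [[259.64705882 261.76470588]]
```

The lid is only about 131 mm open, which is marginal. I'll push its back edge on from inside the mouth.

```bash

python3 -m inch '[[[1.4,-0.6,-1.2,0,0],[2,-0.6,-1.4,0,0],[2,-0.6,-1.4,0,0],[2,-0.4,-1.4,0,0]]]'
python3 -c "from h import *;go(.575,-.072,.08)"
```

```text
time: 7.33
position: [0.5844, -0.0692, 0.0812]
tool_rot: [0.094, 0.634, -0.097, 0.762]
ft_force: [0.1, -0.3, 0.2]
grip_width: 0.0005
t 7.33 p [ 0.5844 -0.0692  0.0812] F [ 0.1 -0.3  0.2] w 0.0005
[[0.178, 0.267, 0.947], [-0.03, 0.963, -0.266], [-0.984, 0.019, 0.179]] q [-0.32  0.65  1.78  0.06  0.53 -1.67]
need cm [-0.04 -0.52 -0.83] yaw -15.7
```

```bash

python3 -m inch '[[[-0.15,-0.4,-0.9,0,0],[-0.17,-0.4,-0.9,0,0],[-0.17,-0.4,-0.9,0,0],[-0.17,-0.4,-0.9,0,0]]]'
python3 -m inch '[[[-0.17,-0.4,-0.9,0,0],[-0.17,-0.4,-0.9,0,0]]]'
```

```text
time: 7.67
position: [0.5346, -0.0737, 0.0765]
tool_rot: [0.095, 0.638, -0.097, 0.757]
ft_force: [3.5, -0.2, -1.3]
grip_width: 0.0003
time: 7.83
position: [0.5325, -0.0789, 0.0812]
tool_rot: [0.099, 0.62, -0.103, 0.771]
ft_force: [30.5, 18.7, -11.0]
grip_width: 0.0005
```

The stop was reached (30 N). Next I'll move to the back wall and push against it to take out the accumulated tool tilt.

```bash

python3 -m inch '[[[0.2,0.4,1,0,0],[0.5,0.7,2,0,0],[0.5,0.7,2,0,0],[0.5,0.7,2,0,0],[0.5,0.7,2,0,0],[0,0,0,0,0]]]'
python3 -c "from h import *;go(.654,-.059,.07)"
```

```text
time: 8.33
position: [0.6294, -0.073, 0.083]
tool_rot: [0.1, 0.62, -0.104, 0.771]
ft_force: [0.8, -0.8, 1.6]
grip_width: 0.0008
t 8.33 p [ 0.6294 -0.073   0.083 ] F [ 0.8 -0.8  1.6] w 0.0008
[[0.21, 0.284, 0.935], [-0.036, 0.959, -0.283], [-0.977, 0.026, 0.212]] q [-0.31  0.68  1.69  0.06  0.56 -1.63]
need cm [1.74 2.01 1.63] yaw -16.8
```

```bash

python3 -m inch '[[[0.8,1,0.6,0,0],[0.8,1,0.6,0,0],[0.2,0.4,0.9,0,0],[0.2,0.4,0.9,0,0],[0.2,0.4,0.9,0,0]]]'
python3 -m inch '[[[0.2,0.4,0.9,0,0],[0.2,0.4,0.9,0,0]]]'
python3 -c "from h import *;go(.654,-.059,.07)"
```

```text
time: 8.75
position: [0.6547, -0.0528, 0.0658]
tool_rot: [0.097, 0.641, -0.103, 0.754]
ft_force: [-22.2, -6.2, 16.5]
grip_width: 0.0005
time: 8.92
position: [0.6545, -0.0506, 0.0623]
tool_rot: [0.094, 0.658, -0.103, 0.74]
ft_force: [-17.6, -4.6, 14.8]
grip_width: 0.0008
t 8.92 p [ 0.6545 -0.0506  0.0623] F [-17.6  -4.6  14.8] w 0.0008
[[0.112, 0.276, 0.955], [-0.029, 0.961, -0.275], [-0.993, 0.003, 0.115]] q [-0.25  0.75  1.56 -0.    0.71 -1.54]
need cm [-0.74 -0.82  0.27] yaw -16.1
```

The wall push works: tilt has dropped from 12° to 6.5°.

```bash

python3 -m inch '[[[-0.1,0.2,0.9,0,0],[-0.1,0.2,0.9,0,0],[-0.1,0.2,0.9,0,0]]]'
python3 -c "from h import *;go(.654,-.059,.07)"
```

```text
time: 9.17
position: [0.6543, -0.0505, 0.063]
tool_rot: [0.092, 0.682, -0.102, 0.719]
ft_force: [-15.8, -2.0, 9.4]
grip_width: 0.0006
t 9.17 p [ 0.6543 -0.0505  0.063 ] F [-15.8  -2.    9.4] w 0.0006
[[0.049, 0.272, 0.961], [-0.022, 0.962, -0.272], [-0.999, -0.008, 0.054]] q [-0.24  0.77  1.51 -0.01  0.81 -1.53]
need cm [-0.69 -0.83  0.23] yaw -15.8
```

```bash

python3 -m inch '[[[-0.1,0.2,0.9,0,0],[-0.1,0.2,0.9,0,0]]]'
python3 -c "from h import *;st()"
python3 -m inch '[[[-0.5,0,-0.8,0,0],[-2,0,-0.8,0,0],[-2.5,0.4,-0.5,0,0],[-3,0.8,-0.5,0,0],[-3,1.2,-0.5,0,0],[-2,1.5,-1,0,0]]]'
python3 -c "from h import *;go(.500,.268,.17,-72)"
```

```text
time: 9.33
position: [0.6537, -0.0506, 0.0634]
tool_rot: [0.09, 0.698, -0.102, 0.703]
ft_force: [-15.8, -2.6, 9.6]
grip_width: 0.0001
t 9.33 p [ 0.6537 -0.0506  0.0634] F [-15.8  -2.6   9.6] w 0.0001
[[0.006, 0.269, 0.963], [-0.018, 0.963, -0.269], [-1.0, -0.016, 0.01]] q [-0.24  0.78  1.48 -0.02  0.88 -1.52]
time: 9.83
position: [0.6132, -0.0019, 0.1896]
tool_rot: [0.092, 0.708, -0.104, 0.692]
ft_force: [0.3, 0.5, 0.1]
grip_width: 0.0004
t 9.83 p [ 0.6132 -0.0019  0.1896] F [0.3 0.5 0.1] w 0.0004
[[-0.025, 0.274, 0.961], [-0.015, 0.962, -0.274], [-1.0, -0.021, -0.02]] q [-0.18  0.57  1.49 -0.02  1.1  -1.46]
need cm [  1.84  22.89 -18.25] yaw -15.9 turn 0.979
```

```bash
python3 - <<'E'
from h import *
np.set_printoptions(precision=4,suppress=True)
C2=lambda p:np.array(p)*.35+[180,120]-.3
for z,P in((.005,[(152,515),(307,515)]),(.036,[(152,441),(308,441)])):
    w=ray("side",C2(P),z);d=w[0]-w[1];print(w[:,:2],np.linalg.norm(d),np.degrees(np.arctan2(d[1],d[0])))
t=cv2.imread("pics/top0.png");g=t.max(2)
for th in(22,28,34):
    m=np.zeros(g.shape,np.uint8);m[215:250,128:172]=(g[215:250,128:172]<th)
    n,l,q,c=cv2.connectedComponentsWithStats(m);k=1+np.argmax(q[1:,4]);ys,xs=np.where(l==k)
    ln=cv2.fitLine(np.c_[xs,ys].astype(np.float32),cv2.DIST_HUBER,0,.01,.01).ravel()
    s=(np.c_[xs,ys]-ln[2:])@ln[:2];e=ln[2:]+np.array([[s.min()-.5],[s.max()+.5]])*ln[:2]
    w=ray("top",e,.085);d=w[0]-w[1];print(th,q[k],w[:,:2],np.linalg.norm(d),np.degrees(np.arctan2(d[1],d[0])))
# tube row: caps red mask & predicted overlay check
print(proj("top",[[.503,.261,.004]]))
cr=g[215:248,128:174];print("\n".join("".join("#" if v<28 else "+" if v<45 else "." for v in r) for r in cr))
E
```

```text
[[0.55   0.3347]
 [0.4286 0.2994]] 0.12646680785745476 16.24069238183468
[[0.571  0.2741]
 [0.4442 0.2366]] 0.13223843860688636 16.481888979512718
22 [131 221  35  20 241] [[0.4882 0.3117]
 [0.5118 0.237 ]] 0.07830357318213318 107.5030254500971
28 [131 221  35  21 253] [[0.4876 0.3124]
 [0.512  0.2362]] 0.08007743240181625 107.72214925087486
34 [131 221  35  21 255] [[0.4876 0.3124]
 [0.512  0.2362]] 0.0800767621691202 107.72692355384429
[[163.9889 234.2426]]
..............................................
....+.........................................
..............................................
..............................................
....+.........................................
.....+........................................
...............................++###..........
......+........................######.........
............................##########........
.........................+############+.......
........................##############+.......
......................################........
...................+################+.........
................++#######
[... 214 characters left out ...]
...################.......................
.....#################+.......................
...################...........................
...##############.............................
....###########+..............................
....##########................................
....+#####+.+.................................
.....####.....................................
.....+##+.....................................
.....++++.....................................
...+...+++....................................
..............................................
..............................................
..............................................
..............................................
```

```bash

python3 -m inch '[[[0,2,-1,0.12,1],[0,2,-1,0.12,1],[0,1,-1,0.12,1],[0,0,-1,0.12,1],[0,0,-1,0.12,1],[0,0,-1,0.12,1],[0,0,-1,0.12,1],[0,0,-1,0.12,1]]]'
python3 -c "from h import *;go(.5017,.271,.15,-73)"
```

```text
time: 10.5
position: [0.5692, 0.0991, 0.1975]
tool_rot: [0.413, 0.569, -0.43, 0.566]
ft_force: [-0.6, 0.2, 0.9]
grip_width: 0.0461
t 10.5 p [0.5692 0.0991 0.1975] F [-0.6  0.2  0.9] w 0.0461
[[-0.018, 0.957, 0.29], [-0.017, 0.29, -0.957], [-1.0, -0.022, 0.011]] q [-0.01  0.52  1.58 -0.02  1.07 -0.3 ]
need cm [  4.59  -1.38 -18.46] yaw -73.2 turn -0.003
```

```bash

python3 -m inch '[[[0,-0.2,-3,0,1],[0,-0.2,-3,0,1],[0,-0.2,-3,0,1],[0,-0.2,-3,0,1],[0,-0.2,-3,0,1],[0,-0.2,-2.2,0,1],[0,0,0,0,1]]]'
python3 -c "from h import *;go(.5017,.271,.15,-73)
cv2.imwrite('pics/s4.png',cv2.resize(cv2.cvtColor(camera('side'),cv2.COLOR_RGB2BGR)[190:350,170:383],(800,600)))"
```

```text
time: 11.08
position: [0.5008, 0.2649, 0.1959]
tool_rot: [0.413, 0.569, -0.434, 0.563]
ft_force: [-0.5, 0.3, -0.6]
grip_width: 0.0852
t 11.08 p [0.5008 0.2649 0.1959] F [-0.5  0.3 -0.6] w 0.0852
[[-0.025, 0.959, 0.282], [-0.019, 0.281, -0.959], [-1.0, -0.029, 0.011]] q [ 0.29  0.51  1.6  -0.01  1.07  0.02]
need cm [ 4.57  0.39 -0.61] yaw -73.6 turn -0.011
```

View pics/s4.png

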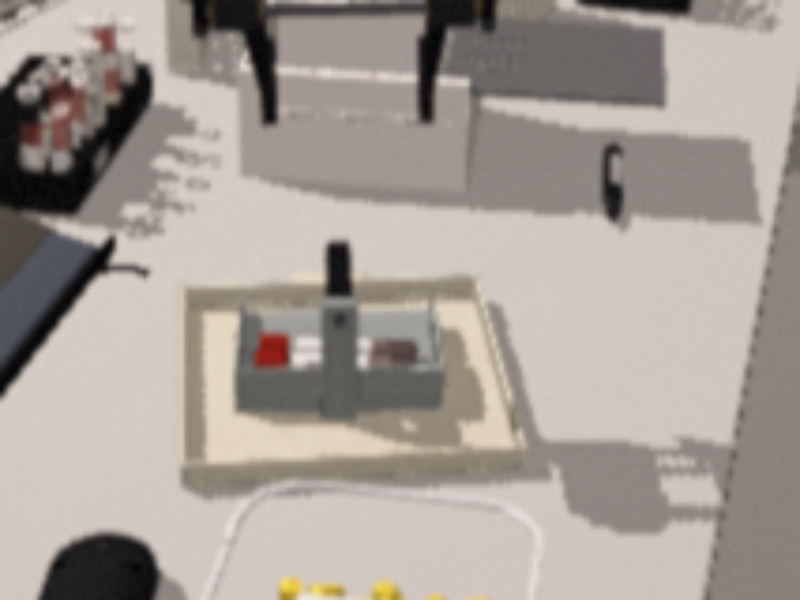

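The fingers straddle the handle, and all three tubes are in the pan. Descending to grasp.

```bash

python3 -m inch '[[[2,0.1,-0.2,0,1],[2.5,0.2,-0.3,0,1],[2.5,0.1,-0.1,0,1],[2.2,0,0,0,1],[1.5,0,0,0,1],[0.8,0,0,0,1],[0,0,0,0,1]]]'
python3 -c "from h import *;go(.5017,.271,.068,-73)"
```

```text
time: 11.72
position: [0.505, 0.2618, 0.0792]
tool_rot: [0.414, 0.566, -0.435, 0.565]
ft_force: [0.2, -0.2, 1.0]
grip_width: 0.0866
t 11.72 p [0.505  0.2618 0.0792] F [ 0.2 -0.2  1. ] w 0.0866
[[-0.018, 0.96, 0.28], [-0.023, 0.28, -0.96], [-1.0, -0.024, 0.017]] q [ 0.29  0.68  1.68 -0.02  0.81  0.02]
need cm [ 1.1  -0.04 -1.  ] yaw -73.7 turn -0.013
```

```bash

python3 -m inch '[[[0.6,0,-0.5,0,1],[0.4,0,-0.4,0,0.8],[0.1,0,0,0,0.6],[0,0,0,0,0.4],[0,0,0,0,0.3]]]' 15
python3 -m inch '[[[0,0,0,0,0.27],[0,0,0,0,0.24],[0,0,0,0,0.21],[0,0,0,0,0.18],[0,0,0,0,0.1],[0,0,0,0,0]]]' 15
python3 -m inch '[[[0,0,0,0,0],[0,0,0,0,0]]]' 50
python3 -c "from h import *;go(.5017,.271,.068,-73)"
```

```text
time: 12.13
position: [0.5047, 0.2698, 0.0697]
tool_rot: [0.416, 0.564, -0.434, 0.566]
ft_force: [-0.7, 0.7, 0.3]
grip_width: 0.0679
time: 12.63
position: [0.506, 0.2706, 0.072]
tool_rot: [0.417, 0.564, -0.432, 0.567]
ft_force: [0.3, 0.5, -0.3]
grip_width: 0.0282
time: 12.8
position: [0.5054, 0.2705, 0.072]
tool_rot: [0.416, 0.564, -0.433, 0.567]
ft_force: [0.4, 1.3, 1.3]
grip_width: 0.0157
t 12.8 p [0.5054 0.2705 0.072 ] F [0.4 1.3 1.3] w 0.0157
[[-0.011, 0.96, 0.279], [-0.021, 0.279, -0.96], [-1.0, -0.016, 0.017]] q [ 0.31  0.69  1.67 -0.02  0.79  0.04]
need cm [ 0.41 -0.33 -0.16] yaw -73.8 turn -0.014
```

```bash

python3 -m inch '[[[0,0,0,0,0],[0,0,0,0,0],[-0.3,0,0,0,0],[-0.5,0,0,0,0],[-0.6,0,0,0,0],[-0.6,0,0,0,0],[-0.6,0,0,0,0]]]' 55
python3 -m inch '[[[-1,0,0,0,0],[-1,0,0,0,0],[-1,0,0,0,0],[-1,0,0,0,0],[-0.7,0,0,0,0],[-0.4,0,0,0,0],[0,0,0,0,0]]]'
python3 -c "from h import *;st()
cv2.imwrite('pics/s5.png',cv2.resize(cv2.cvtColor(camera('side'),cv2.COLOR_RGB2BGR)[190:350,170:383],(800,600)))"
```

```text
time: 13.38
position: [0.5035, 0.2702, 0.0973]
tool_rot: [0.415, 0.565, -0.435, 0.565]
ft_force: [-1.2, 0.1, -2.4]
grip_width: 0.0156
time: 13.97
position: [0.5058, 0.2721, 0.1574]
tool_rot: [0.416, 0.564, -0.433, 0.567]
ft_force: [-0.5, 0.1, -3.5]
grip_width: 0.0159
t 13.97 p [0.5058 0.2721 0.1574] F [-0.5  0.1 -3.5] w 0.0159
[[-0.011, 0.96, 0.279], [-0.021, 0.279, -0.96], [-1.0, -0.016, 0.017]] q [ 0.31  0.57  1.62 -0.02  0.97  0.04]
```

View pics/s5.png

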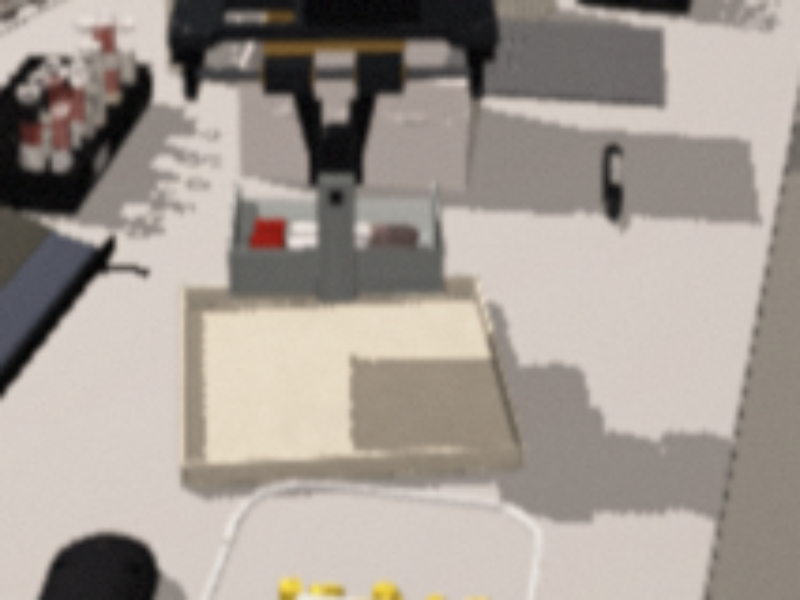

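Lifted level, with the tubes still in place. Now a gentle carry to the box.

```bash

python3 -m inch '[[[-0.4,0,0.2,0.01,0],[-0.8,0,0.4,0.02,0],[-1,0,0.7,0.025,0],[-1,0,1.0,0.025,0],[-0.8,0,1.3,0.025,0],[-0.4,0,1.6,0.02,0],[-0.2,0,1.8,0.01,0],[0,0,1.8,0,0]]]'
python3 -m inch '[[[0,0.1,1.8,0,0],[0,0.1,1.8,0,0],[0,0.1,1.8,0,0],[0,0.1,1.6,0,0],[0,0.1,1.4,0,0],[0,0.1,1.2,0,0],[0,0,0.9,0,0],[0,0,0.6,0,0]]]'
python3 -c "from h import *;go(.5881,-.0308,.2,-81.3)"
```

```text
time: 14.68
position: [0.5224, 0.1811, 0.2096]
tool_rot: [0.456, 0.531, -0.474, 0.535]
ft_force: [0.1, -1.7, -3.5]
grip_width: 0.0159
time: 15.35
position: [0.5454, 0.0525, 0.2201]
tool_rot: [0.462, 0.523, -0.479, 0.533]
ft_force: [-0.1, 0.3, -3.3]
grip_width: 0.0154
t 15.35 p [0.5454 0.0525 0.2201] F [-0.1  0.3 -3.3] w 0.0154
[[-0.005, 0.993, 0.114], [-0.027, 0.114, -0.993], [-1.0, -0.008, 0.026]] q [-0.09  0.44  1.64 -0.03  1.06 -0.19]
need cm [2.21 3.31 8.71] yaw -83.4 turn -0.037
```

```bash

python3 -m inch '[[[0.1,0.3,0.7,-0.015,0],[0.2,0.5,1.0,-0.015,0],[0.3,0.6,1.3,-0.01,0],[0.3,0.6,1.3,0,0],[0.3,0.5,1.2,0,0],[0.2,0.3,0.9,0,0],[0.2,0.2,0.6,0,0],[0,0,0.3,0,0]]]'
python3 -m inch '[[[0,0,0.1,0,0],[0,0,0,0,0]]]'
python3 -c "from h import *;go(.5881,-.0308,.17,-81.3)
cv2.imwrite('pics/s6.png',cv2.resize(cv2.cvtColor(camera('side'),cv2.COLOR_RGB2BGR)[130:290,200:413],(800,600)))"
```

```text
time: 16.02
position: [0.5867, -0.024, 0.2072]
tool_rot: [0.453, 0.531, -0.47, 0.541]
ft_force: [-0.2, -1.1, -2.8]
grip_width: 0.0157
time: 16.18
position: [0.5866, -0.0258, 0.2067]
tool_rot: [0.453, 0.531, -0.47, 0.54]
ft_force: [-0.1, 0.2, -2.5]
grip_width: 0.0154
t 16.18 p [ 0.5866 -0.0258  0.2067] F [-0.1  0.2 -2.5] w 0.0154
[[-0.006, 0.989, 0.147], [-0.026, 0.147, -0.989], [-1.0, -0.01, 0.025]] q [-0.22  0.51  1.55 -0.03  1.08 -0.35]
need cm [3.68 0.11 0.42] yaw -81.6 turn -0.004
```

View pics/s6.png

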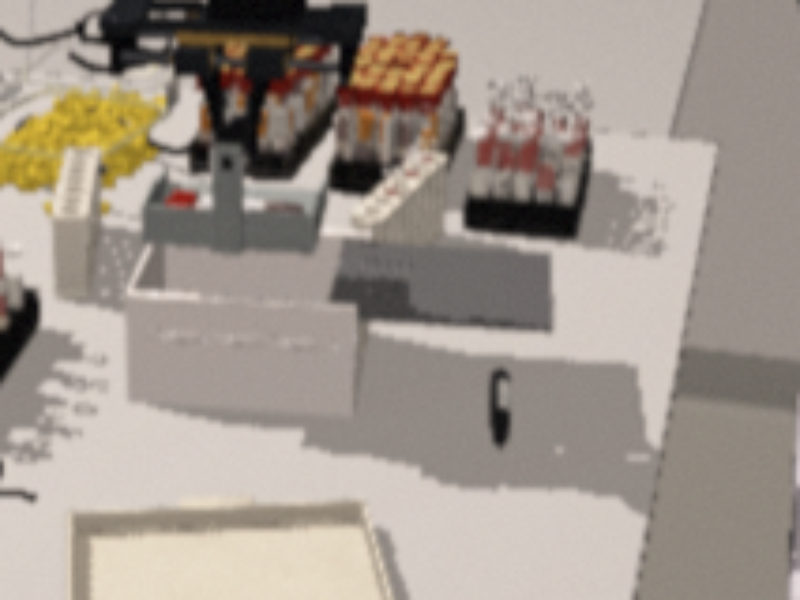

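The scoop is level over the mouth, with its back wall's bottom edge running from (147,236) to (322,249). I'll compute where that edge lies in the box frame.

```bash
python3 - <<'E'
from h import *
C=lambda p:np.array(p)*np.array([213/800,160/600])+[200,130]-.4
def box(p):
    d=p[:,:2]-[.583,-.070];c,s=np.cos(np.radians(8.7)),np.sin(np.radians(8.7));return np.c_[d@[c,s],d@[-s,c]]
print("back bottom",box(ray("side",C([(147,236),(322,249)]),.139)))
print("tcp",box(np.array([[.5866,-.0258]])))
print("pred",proj("side",[[.5866,-.0258,.139]]))
E
```

```text
back bottom [[ 0.07316649  0.07470968]
 [-0.05945611  0.07979483]]
tcp [[0.01024431 0.04314689]]
pred [[262.38530661 189.71354075]]
```

```bash

python3 -m inch '[[[0.4,0.1,0.1,0,0],[0.8,0.1,0.1,0,0],[0.9,0.1,0.1,0,0],[0.9,0,0,0,0],[0.6,0,0,0,0],[0.3,0,0,0,0],[0,0,0,0,0]]]'
python3 -m inch '[[[0,0,0,0,0],[0.2,0,0,0,0],[0.2,0,0,0,0],[0.2,0,0,0,0]]]' 12
python3 -c "from h import *;go(.5881,-.0308,.16,-81.3)"
```

```text
time: 16.82
position: [0.5884, -0.0267, 0.1631]
tool_rot: [0.452, 0.533, -0.47, 0.54]
ft_force: [-1.1, -0.1, -3.0]
grip_width: 0.0154
time: 17.15
position: [0.5882, -0.029, 0.1597]
tool_rot: [0.45, 0.532, -0.47, 0.541]
ft_force: [-2.7, -1.7, 5.9]
grip_width: 0.0159
t 17.15 p [ 0.5882 -0.029   0.1597] F [-2.7 -1.7  5.9] w 0.0159
[[-0.009, 0.988, 0.152], [-0.03, 0.151, -0.988], [-1.0, -0.013, 0.028]] q [-0.22  0.57  1.59 -0.04  0.98 -0.35]
need cm [-0.03 -0.04  0.17] yaw -81.3 turn 0.001
```

Contact with the rim was made as predicted. Next I'll tip by lowering while moving inward.

```bash

python3 -m inch '[[[0.2,0,0.2,0,0],[0.3,0,0.3,0,0],[0.3,0,0.3,0,0],[0.3,0,0.3,0,0]]]' 8
python3 -c "from h import *;go(.5881,-.0308,.16,-81.3)
cv2.imwrite('pics/s7.png',cv2.resize(cv2.cvtColor(camera('side'),cv2.COLOR_RGB2BGR)[130:290,200:413],(800,600)))"
```

```text
time: 17.48
position: [0.5906, -0.042, 0.1523]
tool_rot: [0.45, 0.531, -0.47, 0.543]
ft_force: [-2.4, -2.4, 1.5]
grip_width: 0.0158
t 17.48 p [ 0.5906 -0.042   0.1523] F [-2.4 -2.4  1.5] w 0.0158
[[-0.005, 0.988, 0.153], [-0.033, 0.153, -0.988], [-0.999, -0.01, 0.032]] q [-0.24  0.59  1.59 -0.04  0.96 -0.37]
need cm [-0.8  -0.08 -1.12] yaw -81.2 turn 0.002
```

View pics/s7.png

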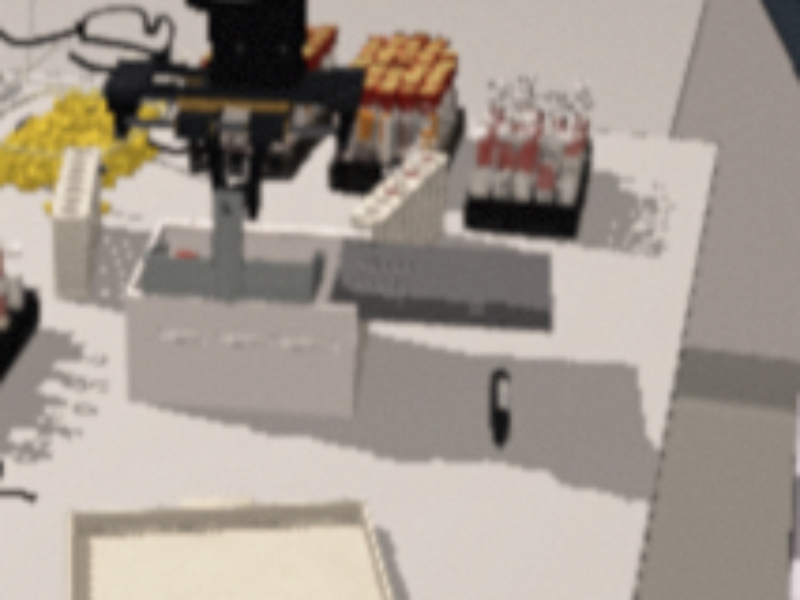

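The scoop's back is resting on the box's near rim, and geometry gives about 12° of tilt. I'll keep going to about 35°.

```bash

python3 -m inch '[[[0.35,0,0.25,0,0],[0.35,0,0.25,0,0],[0.35,0,0.25,0,0],[0.35,0,0.25,0,0],[0.35,0,0.25,0,0],[0.35,0,0.25,0,0]]]' 8
python3 -c "
from h import *
p,r=st();d=p[:2]-[.583,-.07];y=1000*(-.151*d[0]+.988*d[1]);D=70-y;h=1000*p[2]-88;a=(D*D+h*h-72**2)**.5
print(y,h,a,np.degrees(np.arctan2(D,h)-np.arctan2(a,72)))"
```

```text
time: 18.03
position: [0.5936, -0.062, 0.1295]
tool_rot: [0.45, 0.529, -0.471, 0.544]
ft_force: [-2.3, -1.7, 0.9]
grip_width: 0.0158
t 18.03 p [ 0.5936 -0.062   0.1295] F [-2.3 -1.7  0.9] w 0.0158
[[-0.004, 0.988, 0.153], [-0.036, 0.152, -0.988], [-0.999, -0.009, 0.035]] q [-0.27  0.62  1.6  -0.05  0.92 -0.4 ]
6.292675545331052 41.53788730967577 24.495290798922635 38.106260732538416
```

```bash

python3 -m inch '[[[0.35,0,0.2,0,0],[0.3,0,0.2,0,0],[0,0,0,0,0],[0,0,0,0,0],[0,0,0,0,0],[0,0,0,0,0]]]' 8
python3 -m inch '[[[0,0,0,0,0],[0,0,0,0,0],[-0.6,0,0,0,0],[-1,0,0,0,0],[-1.2,0,0,0,0],[-1.2,0,0,0,0],[-1.2,0,0,0,0],[-1.2,0,0,0,0]]]' 20
python3 -m inch '[[[-1.5,0,0,0,0],[-1.5,0,0,0,0],[-1.5,0,0,0,0],[0,0,0,0,0]]]'
python3 -c "from h import *;st()
a=[np.array(robot.get_obs()['ft_force'])];
im=cv2.cvtColor(camera('side'),cv2.COLOR_RGB2BGR);cv2.imwrite('pics/s8.png',cv2.resize(im[110:290,180:420],(800,600)))"
```

```text
time: 18.53
position: [0.5945, -0.0667, 0.1204]
tool_rot: [0.45, 0.53, -0.471, 0.543]
ft_force: [-1.8, -2.5, 1.6]
grip_width: 0.0159
time: 19.2
position: [0.5935, -0.0597, 0.1854]
tool_rot: [0.451, 0.533, -0.47, 0.54]
ft_force: [-0.1, -0.6, -2.8]
grip_width: 0.016
time: 19.53
position: [0.5958, -0.0555, 0.2372]
tool_rot: [0.454, 0.531, -0.467, 0.542]
ft_force: [0.6, 0.1, -1.2]
grip_width: 0.0161
t 19.53 p [ 0.5958 -0.0555  0.2372] F [ 0.6  0.1 -1.2] w 0.0161
[[-0.001, 0.988, 0.152], [-0.024, 0.152, -0.988], [-1.0, -0.005, 0.024]] q [-0.27  0.49  1.5  -0.03  1.15 -0.41]
```

View pics/s8.png

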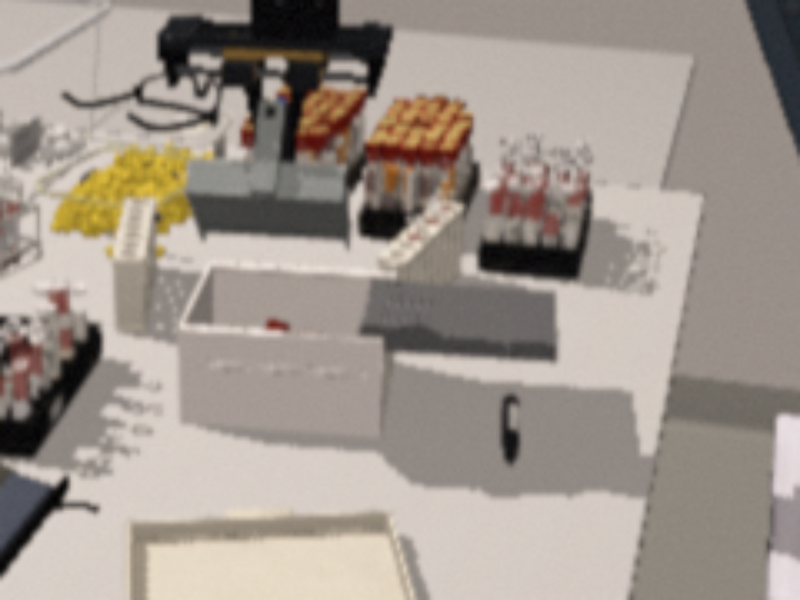

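A red cap is visible inside the box at (277,325), and the scoop is still tilted lip-down. I'm carrying it back to the tray, and I'll check the box contents on the way.

```bash

python3 -m inch '[[[0,-0.3,-0.8,0,0],[0,-0.3,-1.5,0,0],[0,-0.4,-2.2,0,0],[0,-0.4,-2.5,0,0],[0,-0.4,-2.5,0,0],[0,-0.4,-2.5,-0.03,0],[0,-0.4,-2.5,-0.03,0],[0,-0.4,-2.5,-0.03,0]]]' 40
python3 -m inch '[[[0.5,0,-2.5,-0.03,0],[1,0,-2.5,-0.01,0],[1,0,-2,0,0],[1,0,-1.5,0,0],[1,0,-1,0,0],[0.5,0,-0.5,0,0],[0,0,0,0,0]]]'
python3 - <<'E'
from h import *;go(.5165,.219,.105,-73.8)
for n in("top","side"):
    im=cv2.cvtColor(camera(n),cv2.COLOR_RGB2BGR);cv2.imwrite(f"pics/{n}9.png",im)
    m=((im[...,2].astype(int)-im[...,:2].max(2))>60).astype(np.uint8)
    k,l,q,c=cv2.connectedComponentsWithStats(m)
    print(n,[(q[i].tolist()) for i in range(1,k) if q[i,4]>4 and (120<c[i][1]<320)])
E
```

```text
time: 20.25
position: [0.5277, 0.117, 0.2243]
tool_rot: [0.428, 0.556, -0.446, 0.555]
ft_force: [1.4, -0.5, -1.9]
grip_width: 0.0157
time: 20.83
position: [0.4821, 0.2275, 0.1643]
tool_rot: [0.409, 0.574, -0.435, 0.56]
ft_force: [-0.3, -1.0, -1.3]
grip_width: 0.0155
t 20.83 p [0.4821 0.2275 0.1643] F [-0.3 -1.  -1.3] w 0.0155
[[-0.038, 0.957, 0.287], [-0.018, 0.286, -0.958], [-0.999, -0.041, 0.007]] q [ 0.24  0.52  1.7  -0.01  0.97 -0.05]
need cm [5.81 3.29 1.76] yaw -73.3 turn 0.008
top [[534, 120, 3, 3, 6], [516, 122, 3, 4, 5], [499, 125, 3, 7, 7], [519, 128, 2, 4, 5], [510, 130, 4, 4, 7], [546, 131, 3, 5, 8], [475, 135, 3, 5, 6], [520, 134, 4, 3, 7], [528, 134, 4, 5, 8], [538, 134, 3, 4, 6], [493, 138, 4, 4, 7], [495, 143, 3, 7, 8], [524, 145, 4, 5, 9], [514, 147, 5, 4, 12], [534, 149, 5, 8, 14], [515, 153, 5, 4, 7], [527, 153, 3, 4, 5], [480, 155, 2, 4, 5], [311, 156, 11, 11, 77], [509, 156, 3, 5, 8], [298, 159, 8, 8, 45], [545, 158, 4, 2, 6], [477, 171, 4, 4, 10]]
side [[308, 145, 4, 4, 7], [314, 144, 4, 5, 7], [295, 151, 19, 7, 57], [313, 153, 4, 4, 8], [328, 169, 2, 3, 6]]
```

```bash
python3 - <<'E'
import cv2,numpy as np
t=cv2.imread("pics/top9.png");s=cv2.imread("pics/side9.png")
cv2.imwrite("pics/v12.png",np.hstack([cv2.resize(t[120:228,255:363],(400,400),interpolation=3),cv2.resize(s[180:340,180:340],(400,400),interpolation=3)]))
i=cv2.imread("pics/top0.png");m=((i[...,2].astype(int)-i[...,:2].max(2))>60)[200:280,110:220];print(m.sum())
E
```

```text
177
```

View pics/v12.png

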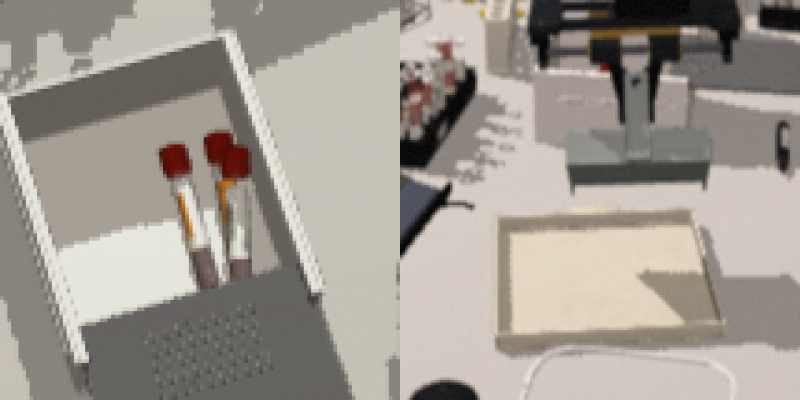

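All three tubes are in the box (left crop) and the scoop is empty. Next I'll set its lip down on the tray floor and roll it flat.

```bash

python3 -m inch '[[[0.5,0.8,0.4,0,0],[1,1,0.5,0,0],[1,1,0.5,0,0],[1,0.5,0.3,0,0],[1,0,0,0,0],[0.7,0,0,0,0],[0.3,0,0,0,0]]]' 12
python3 -m inch '[[[0.3,0,0,0,0],[0.3,0,0,0,0],[0.3,0,0,0,0]]]'
python3 -c "from h import *;go(.5165,.219,.09,-73.8)"
```

```text
time: 21.52
position: [0.5288, 0.2132, 0.1055]
tool_rot: [0.414, 0.569, -0.435, 0.561]
ft_force: [0.4, 0.9, -1.7]
grip_width: 0.0159
time: 21.77
position: [0.5271, 0.2126, 0.0943]
tool_rot: [0.414, 0.57, -0.436, 0.56]
ft_force: [-0.1, 0.1, -1.9]
grip_width: 0.0159
t 21.77 p [0.5271 0.2126 0.0943] F [-0.1  0.1 -1.9] w 0.0159
[[-0.03, 0.96, 0.277], [-0.018, 0.277, -0.961], [-0.999, -0.034, 0.009]] q [ 0.19  0.66  1.66 -0.02  0.85 -0.08]
need cm [ 0.45 -0.83 -0.91] yaw -73.9 turn -0.002
```

```bash

python3 -m inch '[[[0.2,-0.4,-0.5,0,0],[0.2,-0.4,-0.4,0,0],[0.2,0,0,0,0],[0.2,0,0,0,0]]]' 10
python3 -m inch '[[[0.2,0,0,0,0],[0.2,0,0,0,0]]]'
python3 -m inch '[[[0.2,0,0,0,0],[0.2,0,0,0,0]]]'
python3 -c "from h import *;go(.5165,.219,.09,-73.8)"
```

```text
time: 22.1
position: [0.5207, 0.2216, 0.0913]
tool_rot: [0.418, 0.566, -0.432, 0.564]
ft_force: [-1.3, -0.5, 10.4]
grip_width: 0.0158
time: 22.27
position: [0.5203, 0.2232, 0.0913]
tool_rot: [0.418, 0.566, -0.431, 0.565]
ft_force: [-1.2, 0.2, 7.9]
grip_width: 0.016
time: 22.43
position: [0.5198, 0.2249, 0.0911]
tool_rot: [0.419, 0.565, -0.43, 0.566]
ft_force: [-1.0, 0.8, 7.3]
grip_width: 0.016
t 22.43 p [0.5198 0.2249 0.0911] F [-1.   0.8  7.3] w 0.016
[[-0.008, 0.96, 0.279], [-0.012, 0.279, -0.96], [-1.0, -0.011, 0.009]] q [ 0.22  0.65  1.69 -0.01  0.81 -0.06]
need cm [ 0.12 -0.48  0.47] yaw -73.8 turn -0.000
```

```bash

python3 -m inch '[[[0.15,0,-0.6,0,0],[0.15,0,-0.6,0,0],[0.2,0,-0.6,0,0],[0.2,0,-0.6,0,0]]]' 8
python3 -m inch '[[[0.25,0,-0.6,0,0],[0.3,0,-0.6,0,0],[0.35,0,-0.6,0,0],[0.4,0,-0.5,0,0]]]' 8
python3 -c "from h import *;go(.4985,.2755,.072,-73.8)"
```

```text
time: 22.77
position: [0.5116, 0.2507, 0.0862]
tool_rot: [0.42, 0.565, -0.429, 0.566]
ft_force: [0.3, 0.9, -1.9]
grip_width: 0.0158
time: 23.1
position: [0.503, 0.276, 0.0708]
tool_rot: [0.419, 0.566, -0.428, 0.566]
ft_force: [-1.2, 0.4, -1.2]
grip_width: 0.0158
t 23.1 p [0.503  0.276  0.0708] F [-1.2  0.4 -1.2] w 0.0158
[[-0.007, 0.96, 0.281], [-0.011, 0.281, -0.96], [-1.0, -0.01, 0.008]] q [ 0.31  0.69  1.68 -0.01  0.78  0.03]
need cm [-0.12 -0.44 -0.07] yaw -73.7 turn 0.002
```

```bash

python3 -m inch '[[[0.2,0,0,0,0],[0.2,0,0,0,0],[0.2,0,0,0,0]]]' 6
python3 - <<'E'
from h import *;st()
im=cv2.cvtColor(camera("side"),cv2.COLOR_RGB2BGR);cv2.imwrite("pics/side10.png",im)
g=im[:,:,:].astype(int)
# greyish-green steel pixels of the scoop: print coarse map
c=im[255:320,215:310]
b,gg,r=[c[...,k].astype(int) for k in range(3)]
print("\n".join("".join("#" if r_[2]<45 and r_[1]<45 else "s" if r_[0]-r_[2]>=-3 and r_[1]<190 else "t" if r_[2]-r_[0]>25 else "." for r_ in row) for row in c[::2].astype(int)))
E
```

```text
time: 23.35
position: [0.5024, 0.2775, 0.0659]
tool_rot: [0.418, 0.566, -0.428, 0.567]
ft_force: [-1.6, -1.4, 9.8]
grip_width: 0.0158
t 23.35 p [0.5024 0.2775 0.0659] F [-1.6 -1.4  9.8] w 0.0158
[[-0.007, 0.959, 0.284], [-0.012, 0.284, -0.959], [-1.0, -0.01, 0.009]] q [ 0.31  0.7   1.68 -0.01  0.77  0.04]
....................................#####........#####.........................................
....................................#####.############.........................................
.....................................################..........................................
.....................................################..........................................
..................................ttt.##############...........................................
................................ttttt.##############.ttttttttttttttttttttttttttttt.............
...ttttttttttttttttttttttttttttttttt..##############..t.tttttttttttttt.tttttttt.ttt............
...tttttt.tttt...t....tttt.tttttttt.t..#############..tt...ttttttttttt..tttttttt.ttt...........
...tt....tt.tttttt...tttt
[... 1674 characters left out ...]
tttttttttttttttttttttttt....
...ttttttttttttttttttttttttttttttttttttttttttttttttttttttttttttttttttttttttttttttttttttttttt.t.
...tttttttttttttttttttttttttttttttttttttttttttttttttttttttttttttttttttttttttttttttttttttttttttt
...tt.tttttttttttttttttttttttttttttttttttttttttttttttttttttttttttttttttttttttttttt.ttttttttttt.
...ttttttttttttttttttttttttttttttttttttttttttttt.ttttttttttt.ttt.tttt.tttttttttttttt.tt.t......
...t.tttttttt.tttttttt.ttttttttttttttttttttttt...ttt.ttttt..tttt....t..........................
.....ttt...tt.t.tt....t.ttttt..................................................................
...............................................................................................
```

The scoop looks seated, with its back bottom edge on nearly the same pixels as at the start. Releasing and retreating.

```bash

python3 -m inch '[[[-0.05,0,0,0,0.25],[0,0,0,0,0.35],[0,0,0,0,0.6],[0,0,0,0,0.8],[0,0,0,0,1],[0,0,0,0,1],[0,0,0,0,1],[0,0,0,0,1]]]' 10
python3 -m inch '[[[-1,0,0,0,1],[-2,0,0,0,1],[-2.5,0,0,0,1],[-3,0,0,0,1],[-3,0,0,0,1],[-3,0,0,0,1],[-2,0,0,0,1],[0,0,0,0,1]]]'
python3 -m inch '[[[0,0,2,0,1],[0,0,3,0,1],[0,0,3,0,1],[0,0,3,0,1],[0,0,3,0,1],[0,0,3,0,1],[0,0,2,0,1],[0,0,0,0,1]]]'
python3 - <<'E'
from h import *;st()
im=cv2.cvtColor(camera("top"),cv2.COLOR_RGB2BGR);cv2.imwrite("pics/top11.png",im)
s=cv2.cvtColor(camera("side"),cv2.COLOR_RGB2BGR);cv2.imwrite("pics/side11.png",s)
s0=cv2.imread("pics/side0.png");im0=cv2.imread("pics/top0.png")
for n,a,b,(y0,y1,x0,x1) in(("side",s,s0,(250,320,215,310)),("top",im,im0,(175,300,95,218))):
    print(n,"diff px", (cv2.absdiff(a,b)[y0:y1,x0:x1].max(2)>40).sum(), "dark",(a[y0:y1,x0:x1].max(2)<34).sum(),(b[y0:y1,x0:x1].max(2)<34).sum())
c=s[250:316,222:300].astype(int);c0=s0[250:316,222:300].astype(int)
f=lambda c:["".join("#" if p.max()<45 else "t" if p[2]-p[0]>20 else "s" for p in r) for r in c[::3]]
for u,v in zip(f(c0),f(c)):print(u,v)
E
```

```text
time: 24.07
position: [0.502, 0.2777, 0.0654]
tool_rot: [0.418, 0.566, -0.429, 0.566]
ft_force: [-0.2, -0.4, 0.1]
grip_width: 0.0604
time: 24.73
position: [0.5023, 0.2792, 0.24]
tool_rot: [0.417, 0.567, -0.43, 0.565]
ft_force: [0.9, -0.1, 0.3]
grip_width: 0.0874
time: 25.4
position: [0.5558, 0.0917, 0.2424]
tool_rot: [0.416, 0.568, -0.427, 0.567]
ft_force: [0.3, -0.6, -0.9]
grip_width: 0.0869
t 25.4 p [0.5558 0.0917 0.2424] F [ 0.3 -0.6 -0.9] w 0.0869
[[-0.011, 0.957, 0.289], [-0.011, 0.289, -0.957], [-1.0, -0.014, 0.008]] q [-0.03  0.44  1.57 -0.01  1.14 -0.32]
side diff px 394 dark 57 51
top diff px 14177 dark 72 256
ssssssssssssssssssssssssssssssssssssssssssssssssssssssssssssssssssssssssssssss ssssssssssssssssssssssssssssssssssssssssssssssssssssssssssssssssssssssssssssss
ssssssssssssssssssssssssssssssssssssssssssssssssssssssssssssssssssssssssssssss ssssssssssssssssssssssssssssssssssssssssssssssssssssssssssssssssssssssssssssss
ssssssssssssssssssssssssssssssssssss####ssssssssssssssssssssssssssssssssssssss sssssssssssssssssssssssssssssssssssss###ssssssssssssssssssssssssssssssssssssss
[... 2302 characters left out ...]
tttttttsttsstttstttttssssssssssssttttttttttttttttttttttttttttttttttt
tttttttttttttttttttttttttttttttttttttttttttttttttttttttttttttttttttttttttttttt tttttttttttttttttttttttttttttttttttttttttttttttttttttttttttttttttttttttttttttt
tttttttttttttttttttttttttttttttttttttttttttttttttttttttttttttttttttttttttttttt tttttttttttttttttttttttttttttttttttttttttttttttttttttttttttttttttttttttttttttt
tttttttttttttttttttttttttttttttttttttttttttttttttttttttttttttttttttttttttttttt tttttttttttttttttttttttttttttttttttttttttttttttttttttttttttttttttttttttttttttt
tttttttttttttttttttttttttttttttttttttttttttttttttttttttttttttttttttttttttttttt tttttttttttttttttttttttttttttttttttttttttttttttttttttttttttttttttttttttttttttt
```

```bash
python3 - <<'E'
from h import *
s=cv2.imread("pics/side11.png");s0=cv2.imread("pics/side0.png");t=cv2.imread("pics/top9.png");t0=cv2.imread("pics/top0.png")
for n,i in(("0",s0),("end",s)):
    m=(i[222:255,325:345].max(2)<50);print("pen",n,np.argwhere(m).mean(0).round(1),m.sum())
print("carrier region changed px (top, before->after pour)",(cv2.absdiff(t,t0)[175:205,362:452].max(2)>40).sum(), "of",30*90)
e=s[212,300:360].max(1);print("lid row212 cols",e.tolist()[::3])
print(proj("side",[[.583-.232*.988,-.070-.232*.151,.085]]))
robot.hand_in()
E
```

```text
pen 0 [21.2  8. ] 22
pen end [18.2  7.3] 39
carrier region changed px (top, before->after pour) 0 of 2700
lid row212 cols [106, 104, 108, 103, 104, 106, 106, 104, 105, 107, 105, 107, 106, 106, 104, 104, 202, 204, 205, 206]
[[345.53490881 206.09374557]]
the job is handed in; nothing more can be done
```

The three tubes are in the discard box, the lid is open to its stop, and the empty scoop is back in the ivory tray and released. I handed the job in at about 25.5 s of the 61 s allowed; the hand-in gives no verdict.

**How it went**
- **Lid:** I pressed with about 10–15 N and dragged. My fingers slipped a little and it first stopped about 131 mm open, so I pushed its back edge from inside the mouth until it hit the stop at about 30 N.
- **Tool tilt:** the pressing tipped the tool by about 12°. I straightened it by pushing the fingers against the inside of the box's back wall (about 23 N at most).
- **Tubes:** I carried the scoop level. To tip it, I rested the back of the pan on the box's near rim and lowered it, letting the handle turn in a light grip to roughly 40° by geometry.
- **Scoop:** I set it lip first on the tray floor, rolled it flat and let go.

**Last checks**
- **Tubes:** the top view taken after the pour shows all three inside the box, and the empty scoop was seen then too.
- **Scoop:** in the side view its outline matches the start to about 1 pixel, flat on the tray floor.
- **Lid:** its front edge in the last side picture is within about 2 pixels of where a fully open lid should be.
- **Carrier:** no pixels changed around it in the top view.

**Less certain**
- **Pen:** my pixel count does not match the start (39 dark pixels against 22, centre about 3 pixels off). I put this down to the lid's shadow, since the pen looked unmoved in every picture, but I didn't look further.
- **Scoop from above:** the arm blocked the last top view, so its final place was only checked from the side.

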